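Reassemble the cone mill after cleaning

TASK

The bench cone mill has been washed: put it back together for the next batch. Lower the rotor (in the white stand, blue wing knob on top) upright into the mill's conical screen and feel for the drive, turning it without forcing until the tang under its shank drops into the spindle's slot and the rotor is fully home; then nest the feed hopper (blue bar across its top) squarely in the mill's mouth, its flange flat on the rim. Set both parts down rather than dropping them, let go, and leave the other loose things on the bench where they are.

Things in the scene. Friction and masses are not known exactly. Their poses are not given: they have to be found in the camera images.
- mill: The fixed bench mill; origin on the chamber's upright axis, on the bench, z up. Chamber: a satin steel drum 144 mm across, 130 mm high, open on top. Along +y: a belt housing from 60 to 330 mm, 72 mm high, with an upright cream motor 122 mm across and 166 mm high centred 245 mm along +y. Along -x: a chute and a white dish reaching 171 mm out, under 75 mm high.
- mill_rim (a point): Centre of the mill's mouth, on the chamber axis, level with its flat rim 130 mm above the bench. The mouth is a taper: 128 mm wide at the rim, 116 mm wide 18 mm lower. The hopper's skirt nests here; fully nested its flange lies on the rim.
- mill_screen (a point): Centre of the top of the fixed conical screen (perforated steel) inside the chamber, 112 mm above the bench. The cone is 116 mm wide here and narrows to 72 mm at 60 mm above the bench. The rotor's arms hang 5 mm clear of it when it is home.
- mill_socket (a point): Centre of the mouth of the drive spindle's socket, on the chamber axis 60 mm above the bench, under the screen. The socket is a taper 47 mm wide here, 42 mm wide 32 mm lower. At its bottom two lands leave a straight slot 19.4 mm wide and 8 mm deep right across, for the tang (either way round: it repeats every 180 degrees).
- mill_seat (a point): Point on the chamber axis 21 mm above the bench: where the rotor's underside lies when fully home, its shoulder on the spindle's top. The slot's angle is unknown. Until the tang meets the slot the rotor stands on the lands 7 mm higher; within about 6 degrees of it, it drops in. The spindle is stiff (0.8 N m): it stays put while the rotor turns on it, and may turn with it once keyed.
- rotor: Loose steel rotor, 0.35 to 0.65 kg, 150 mm long, upright in its stand; origin at the centre of its underside, z up its axis. Flat tang at the bottom: 36 mm along x, 16 mm thick, 7 mm high; tapered shank 40 mm wide at 7 mm up, 46 mm at 39 mm; shoulder 62 mm wide at 39 to 44 mm; four arms, 73 mm across at 48 mm up, 106 mm at 86 mm; stem 26 mm wide; blue knob from 116 to 150 mm.
- rotor_knob (a point): Centre of the rotor's blue wing knob, on its axis 133 mm above its underside. The knob is 46 mm long along the rotor's x, 18 mm thick along its y, 34 mm high: grasp it across y, from above.
- stand: White round rotor stand, fixed, 96 mm across, 45 mm high, with a tapered bore for the rotor's shank; origin under its centre, z up. In it the rotor's underside is 6 mm above the bench; the rotor is clear after 39 mm of lift.
- hopper: Loose steel feed hopper, 0.28 to 0.52 kg, standing on the bench: a funnel open at both ends, 162 mm across the top edge (83 mm up), 110 mm high in all. Origin at the centre of its underside, z up. Its tapered skirt is 115 mm wide at the underside, 126 mm at 16 mm up, where the 146 mm flange begins. Nested, the origin is 16 mm below mill_rim and the rotor's knob is inside; any yaw will do.
- hopper_bar (a point): Centre of the hopper's blue bar, on its axis 103 mm above its underside. The bar spans the top along the hopper's x (160 mm), is 12 mm thick along its y and 14 mm high: grasp it across y, from above.
- jar: Bystander: peach plastic jar with black cap, 58 mm across, 106 mm high; origin under its centre.
- bottle: Bystander: amber bottle, 64 mm across, 135 mm high; origin under its centre.
- cups: Bystander: stack of peach cups, 67 mm across, 86 mm high; origin under its centre.
- spare_screen: Bystander: spare conical steel screen standing upside down, 128 mm across, 52 mm high; origin under its centre.
- brush: Bystander: cleaning brush lying down, 170 mm long along its x, 20 mm high.
Mind the look-alikes: they are no part of the job. Leave any pink look-alike of the rotor alone.

How it is judged:
By the outcome, as a careful person would: the job done as asked, in the order asked, and still so for the second after the job is handed in, with the robot touching nothing.
It also fails if it takes over 72 s, if anything falls off the work surface, if the arm or the gripper's body presses on something with over 40 N, if the wrist force passes 120 N, or if a joint passes its speed limit or range.

ROBOT

A 7-joint arm with a two-finger parallel gripper is mounted at the origin on the work surface. World frame = base frame: x ahead of the robot, y to its left, z up, the work surface at z = 0. Lengths are in m, angles in degrees, forces in N, time in s.
With the tool pointing down it reaches from about 0.425 to 0.875 m from the base axis. Payload 9.9 kg.
Tool frame: the origin (TCP) lies on the centre line of the jaws, within the pads' length; the fingertips stand r.tcp_to_tips ahead of it and the grasp point (between the pads) lies 11 mm behind it (r.tcp_to_tips is the distance from the TCP to the fingertips, in m); z points along the fingers, x is the direction in which the jaws open and shut, and the axes are right-handed (so a half turn about z gives the same grasp; the last joint's range is limited). The gripper opens to 85 mm and grips with 20 to 120 N. Pads are 22 mm wide; open, the fingers measure 114 mm over their backs; the gripper's body (76 mm by 85 mm) begins 54 mm behind the grasp point. The pads swing forward as they close: fully open they stand 13 mm farther back than shut.
Start: joints at [64.698, 32.985, 1.427, 82.34, -0.859, 64.687, -3.237], TCP at [0.236, -0.632, 0.239] pointing down, gripper open.
Joint ranges: [-157.87, 157.87], [-19.46, 123.44], [-87.15, 90], [11.01, 140.99], [-62.26, 242.26], [9.8, 113.94], [-161.44, 161.44]. Speed limits (degrees/s): [127.2, 127.2, 172.46, 172.46, 180, 180, 180].

INTERFACE

Orientations are given as a 3x3 rotation matrix whose columns are the frame's x, y, z axes.
In Python, from bench import readout, cams, ticket, r gives the robot as it stands. The module is installed in compiled form; this text tells all that it offers.
- The arm moves only by the tool move_arm, never from a script. Its argument "targets" is a list of rows, each a list of 3 entries, a list of its own where there are three numbers: the shift along the tool's x, y, z in cm, then the turn about the tool's z in degrees, then the finger opening in cm, from 0 to 8.54. A call has 1 to 8 rows; each row shifts and turns the pose as measured when the row begins, along the tool's axes as they then stand; what a row does not reach is not made up. A row lasts 1/12 s, in which the tool goes at most 41.7 mm and 7.16 degrees, less where a joint would pass 70% of its speed; a pose out of reach is approached as far as the arm can. A call with a gripper value outside its range is refused whole. The fingers move at their own pace and stop on an object; "newtons" is the grip in N (left out, the last holds). Time passes only in rows, so rows that do not move let the fingers close. It gives the time, the measured TCP pose, the force and the opening at its end, in the units of the state.
- readout.get_obs(): the state, without advancing time (a new reading comes with each control period).
- cams.grab_frame(name): name is "side" or "top"; returns a dict with "pixels" (480x640x3 uint8, red, green, blue), "fovy" (degrees; the focal length in pixels is half the picture's height over the tangent of half this angle, whatever the lens; pixels are square), "cx", "cy" (the principal point, pixels), "R" (3x3) and "t" (3): a world point X has camera coordinates R X + t. Camera axes: x right, y down, z forward; pixel columns grow to the right and rows downward; lengths in m; the calibration is good to about 2 mm. A picture is of the moment at which its call begins. There is no depth.
- ticket.close_job(): hands the job in, once; it reports no verdict.
The state is a dict: "t": time; "joint_positions": joint angles; "joint_vel": joint speeds; "tau": joint torques, N m; "position": TCP position; "ee_rot": TCP orientation; "contact_force": force on the tool from outside, world axes, zero at the start; "wrist_torque": the same for the moment, N m; "opening": opening from 0.0 (shut) to 1.0 (fully open).
Only numpy, scipy, OpenCV 4.12 (cv2) and the standard library are available. Lean on these libraries where they do the work, as an engineer would, in place of code of your own. Each camera call takes 0.05 s, during which the arm holds its last target. There are 200 camera calls.

## Working session

There is one attempt and no reset: what is moved stays moved. The work goes in short steps, Python scripts to look and compute and a tool call to move; the robot and the scene stay as the last step left them, time stands still between calls to the robot, and variables do not carry over. Pictures are saved under pics/ and viewed, about 8 in all and at most 12, crops included, and the job is handed in when it is done.

Besides the shell and the picture viewer there is one more tool, called as name(argument=value, ...) on one line, values as JSON. move_arm: Moves the arm, as the interface text tells. Its arguments: {"type":"object","properties":{"targets":{"type":"array"},"newtons":{"type":"number"}},"required":["targets"]}

```bash
mkdir -p pics; cat > h.py <<'E'
import numpy as np, cv2
from bench import readout, cams, ticket, r
def grab(n,f=None):
    g=cams.grab_frame(n)
    if f: cv2.imwrite('pics/'+f,cv2.cvtColor(g['pixels'],cv2.COLOR_RGB2BGR))
    return g
def K(g): f=240/np.tan(np.radians(g['fovy'])/2); return f,g['cx'],g['cy']
def proj(g,X):
    c=np.array(g['R'])@np.array(X)+np.array(g['t']); f,cx,cy=K(g); return np.array([f*c[0]/c[2]+cx,f*c[1]/c[2]+cy])
def ray(g,u,v):
    f,cx,cy=K(g); R=np.array(g['R']); return -R.T@np.array(g['t']), R.T@np.array([(u-cx)/f,(v-cy)/f,1.])
def onz(g,u,v,z):
    o,d=ray(g,u,v); return o+d*(z-o[2])/d[2]
E
python3 - <<'E'
from h import *
for n in('side','top'):
    g=grab(n,n+'1.png'); print(n,g['fovy'],g['cx'],g['cy'],-np.array(g['R']).T@g['t'],np.round(g['R'],3).tolist())
o=readout.get_obs(); print({k:np.round(v,3).tolist() for k,v in o.items()}, r.tcp_to_tips)
E
```

```text
side 56.98258863324759 313.6885252849753 247.69303598967653 [0.40088993 0.44717846 0.88482726] [[-0.98, -0.199, 0.009], [-0.159, 0.752, -0.64], [0.121, -0.628, -0.769]]
top 45.078471047360026 328.57666994498067 242.00583278954727 [ 0.2663804  -0.20928257  1.17368633] [[-0.01, -1.0, -0.001], [-0.972, 0.01, -0.236], [0.236, -0.002, -0.972]]
{'t': 0.1, 'joint_positions': [64.699, 33.027, 1.422, 82.381, -0.859, 64.689, -3.238], 'joint_vel': [-0.055, -0.126, 0.003, -0.141, -0.05, 0.015, 0.046], 'tau': [0.007, -76.73, 2.258, -28.66, 0.016, 0.009, -0.0], 'position': [0.236, -0.632, 0.239], 'ee_rot': [[0.35, -0.937, -0.001], [-0.937, -0.35, 0.001], [-0.002, 0.0, -1.0]], 'contact_force': [0.426, 1.22, -0.101], 'wrist_torque': [-0.025, -0.032, -0.019], 'opening': 0.997} 0.008
```

View pics/top1.png

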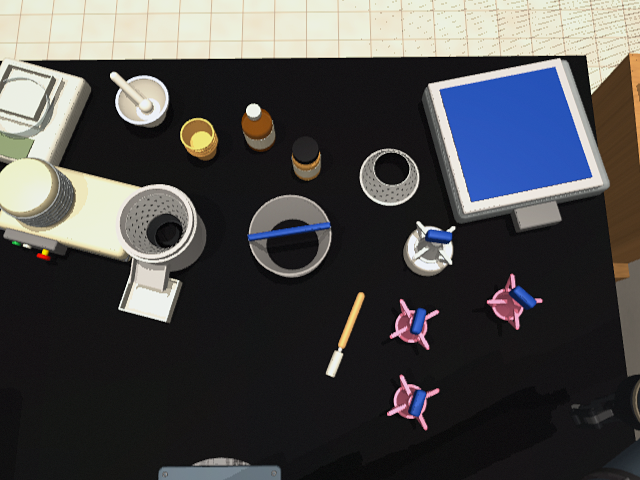

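View pics/side1.png

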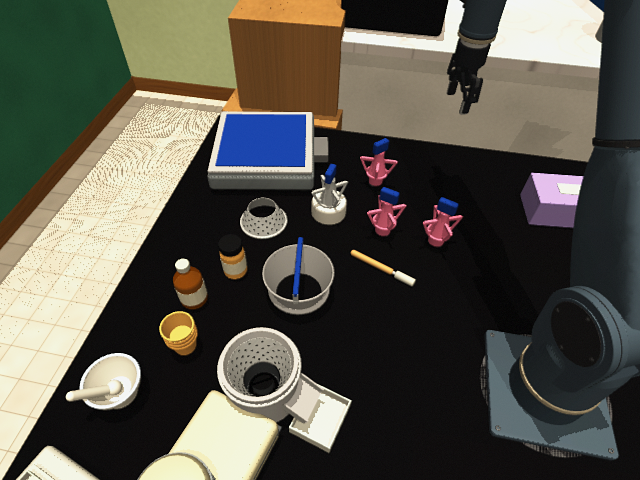

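Both views agree. In the top view the rotor's knob is near (438,237), the hopper's bar runs (249,238)–(330,226), and the mill's mouth is near (157,222). The pink look-alikes are at (411,323), (410,402) and (510,300). Next I'll measure by masks and enlarge the mill.

```bash
cat >> h.py <<'E'
def blue(g,box):
    h=cv2.cvtColor(g['pixels'],cv2.COLOR_RGB2HSV); m=cv2.inRange(h,(105,150,50),(125,255,255)); k=np.zeros_like(m); x0,y0,x1,y1=box; k[y0:y1,x0:x1]=m[y0:y1,x0:x1]; return k
def tri(ga,a,gb,b):
    o1,d1=ray(ga,*a);o2,d2=ray(gb,*b); s=np.linalg.lstsq(np.c_[d1,-d2],o2-o1,rcond=None)[0]
    p,q=o1+s[0]*d1,o2+s[1]*d2; return (p+q)/2,np.linalg.norm(p-q)
E
python3 - <<'E'
from h import *
T=grab('top');S=grab('side')
def cen(m): 
    ys,xs=np.nonzero(m); return (xs.mean(),ys.mean())
for nm,bt,bs,zt in(('rotor',(420,222,455,250),(315,160,345,184),.156),('hop',(244,215,335,248),(285,232,308,305),.11)):
    mt,ms=blue(T,bt),blue(S,bs)
    c,cs=cen(mt),cen(ms); print(nm,c,cs,tri(T,c,S,cs), onz(T,*c,zt-.017*(nm=='rotor')))
    cc=max(cv2.findContours(mt,0,1)[0],key=cv2.contourArea)
    box=cv2.boxPoints(cv2.minAreaRect(cc)); W=np.array([onz(T,*p,zt) for p in box])
    e=[W[1]-W[0],W[2]-W[1]]; l=max(e,key=np.linalg.norm); print('len',[np.linalg.norm(x) for x in e],'yaw',np.degrees(np.arctan2(l[1],l[0]))%180)
a=cv2.resize(T['pixels'][170:330,105:225],None,fx=5,fy=5,interpolation=2)[:600]
b=cv2.resize(S['pixels'][320:440,205:360],None,fx=5,fy=5,interpolation=2)
cv2.imwrite('pics/mill_t.png',a[:,:,::-1]);cv2.imwrite('pics/mill_s.png',b[:,:,::-1])
E
```

```text
rotor (np.float64(438.5574912891986), np.float64(236.17421602787456)) (np.float64(330.0833333333333), np.float64(172.92948717948718)) (array([ 0.52684199, -0.41404554,  0.13958927]), np.float64(0.0005013928798356533)) [ 0.52724815 -0.41419614  0.139     ]
len [np.float64(0.022211870921190816), np.float64(0.04782613348676309)] yaw 82.02869363528019
hop (np.float64(288.7097345132743), np.float64(231.01238938053098)) (np.float64(297.4634920634921), np.float64(266.85714285714283)) (array([ 0.54995133, -0.13460191,  0.09734492]), np.float64(0.0016799660696274446)) [ 0.54747229 -0.13554103  0.11      ]
len [np.float64(0.15945757482135328), np.float64(0.015289366428539702)] yaw 98.94746293826073
```

View pics/mill_t.png

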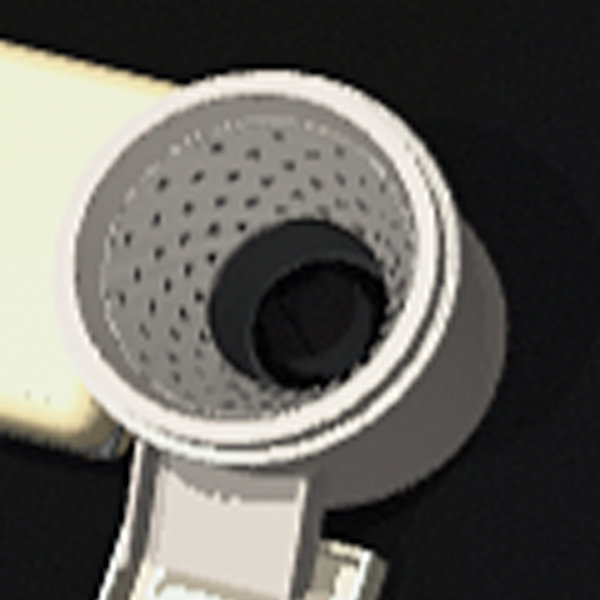

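View pics/mill_s.png

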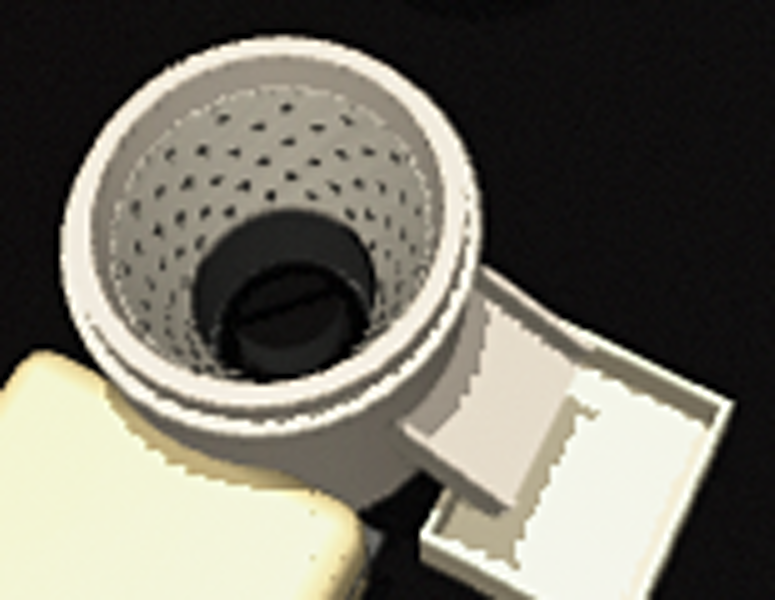

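The mill crops show the rim as a bright ring. Inside the socket is a faint dark line, from (245,325) to (335,290) in the side crop, which is probably the slot. I'll fit the rim by its inner contour and boost the contrast in the socket.

```bash
python3 - <<'E'
from h import *
from scipy.optimize import least_squares
T=grab('top');S=grab('side'); out=[]
for g,(x0,y0,x1,y1) in((T,(105,170,225,265)),(S,(205,320,305,410))):
    gr=cv2.cvtColor(g['pixels'],cv2.COLOR_RGB2GRAY)[y0:y1,x0:x1]
    m=(gr>195).astype(np.uint8)
    cs,h=cv2.findContours(m,cv2.RETR_CCOMP,1)
    i=[k for k in range(len(cs)) if h[0][k][3]>=0]; 
    if not i: print('no hole'); continue
    c=max([cs[k] for k in i],key=cv2.contourArea)[:,0]+[x0,y0]
    P=np.array([onz(g,u,v,.13)[:2] for u,v in c])
    f=least_squares(lambda p:np.hypot(*(P-p[:2]).T)-p[2],[*P.mean(0),.064],loss='soft_l1',f_scale=.001)
    print('rim',f.x,np.std(f.fun),len(c))
    o=onz
C=f.x[:2]
tiles=[]
for g in(T,S):
    u,v=proj(g,[C[0],C[1],.03]).round().astype(int); print(u,v)
    p=g['pixels'][v-16:v+16,u-18:u+18].astype(float); p=np.clip((p-0)*4,0,255).astype(np.uint8)
    tiles.append(cv2.resize(p,(390,346),interpolation=2))
cv2.imwrite('pics/slot.png',np.hstack(tiles)[:,:,::-1])
E
```

```text
rim [0.56500221 0.11635844 0.06523785] 0.0005992457144455658 193
rim [0.56476821 0.11669039 0.0653683 ] 0.0005452526150197678 196
168 234
263 384
```

View pics/slot.png

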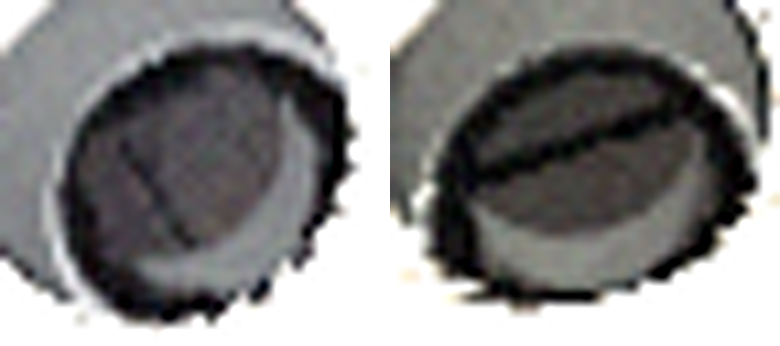

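The contrast tile shows a dark slot-wall line running (120,140)–(195,245) in the top view and (475,185)–(680,110) in the side view. I'll turn it into a yaw.

```bash
python3 - <<'E'
from h import *
T=grab('top');S=grab('side')
for g,u0,v0,pts in((T,168-18,234-16,[(120,140),(195,245)]),(S,263-18,384-16,[(85,185),(290,110)])):
  for z in(.02,.028):
    W=[onz(g,u0+x/10.83-.5,v0+y/10.81-.5,z)[:2] for x,y in pts]; d=W[1]-W[0]
    print(z,np.round(W,4).tolist(),np.degrees(np.arctan2(d[1],d[0]))%180)
o=readout.get_obs(); R=np.array(o['ee_rot']); p=o['position']
print('toolx yaw',np.degrees(np.arctan2(R[1,0],R[0,0])))
for w in([.527,-.414,.22],):print(R.T@(np.array(w)-p)*100)
# rotor yaw: lower arms check
E
```

```text
0.02 [[0.575, 0.1351], [0.5542, 0.1197]] 36.61409609449714
0.028 [[0.5729, 0.1327], [0.5522, 0.1174]] 36.614096094497114
0.02 [[0.5864, 0.1186], [0.5528, 0.0967]] 33.11909842026813
0.028 [[0.5847, 0.1217], [0.5514, 0.0999]] 33.11909842026819
toolx yaw -69.5019448433171
[-10.26307572 -34.86418793   1.91954059]
```

move_arm(targets=[[[-1.1, -3.8, 0], 0, 8.5], [[-1.1, -3.8, 0], 0, 8.5], [[-1.1, -3.8, 0], 0, 8.5], [[-1.1, -3.8, 0], 0, 8.5], [[-1.1, -3.8, 0], 0, 8.5], [[-1.1, -3.8, 0], 0, 8.5], [[-1.1, -3.8, 0], 0, 8.5], [[-1.1, -3.8, 0], 0, 8.5]], newtons=60)

```text
t: 1.07
position: [0.4887, -0.4472, 0.2375]
ee_rot: [[0.329, -0.944, -0.006], [-0.944, -0.329, -0.006], [0.003, 0.008, -1.0]]
contact_force: [0.4, -1.2, 0.1]
opening: 0.995
```

move_arm(targets=[[[0, 0, 0], -7, 8.5], [[0, 0, 0], -7, 8.5], [[0, 0, 0], -7, 8.5], [[0, 0, 0], -7, 8.5], [[0, 0, 0], -7, 8.5], [[0, 0, 0], -7, 8.5], [[0, 0, 0], -7, 8.5], [[0, 0, 0], -7, 8.5]])

```text
t: 1.73
position: [0.5039, -0.4323, 0.2369]
ee_rot: [[0.973, -0.23, -0.001], [-0.23, -0.973, -0.0], [-0.0, 0.001, -1.0]]
contact_force: [0.4, -0.3, 1.1]
opening: 0.992
```

```bash
cat >> h.py <<'E'
def todo(w,yaw):
    o=readout.get_obs(); R=np.array(o['ee_rot']); p=np.array(o['position']); y=np.degrees(np.arctan2(R[1,0],R[0,0]))
    t=-((yaw-y+180)%360-180)
    print('t',o['t'],'p',p.round(4),'yaw',y.round(2),'tilt',R[:,2].round(4),'F',np.round(o['contact_force'],1),'op',o['opening'],'q7',o['joint_positions'][6])
    print('shift cm',(R.T@(np.array(w)-p)*100).round(2),'turn',t.round(1))
E
python3 -c "
from h import *
todo([.527,-.414,.2],-8)"
```

```text
t 1.7333 p [ 0.5039 -0.4323  0.2369] yaw -13.29 tilt [-5.e-04 -4.e-04 -1.e+00] F [ 0.4 -0.3  1.1] op 0.9924648871114551 q7 15.787282085381346
shift cm [ 1.83 -2.31  3.69] turn -5.3
```

move_arm(targets=[[[1.8, -2.3, 1.5], -5.3, 8.5], [[0, 0, 1], 0, 8.5], [[0, 0, 0], 0, 8.5]])

```text
t: 1.98
position: [0.5266, -0.4156, 0.2121]
ee_rot: [[0.992, -0.129, 0.001], [-0.129, -0.992, -0.002], [0.001, 0.002, -1.0]]
contact_force: [-1.1, -0.9, -0.1]
opening: 0.99
```

```bash
python3 -c "
from h import *
todo([.527,-.414,.13],-8)"
```

```text
t 1.9833 p [ 0.5266 -0.4156  0.2121] yaw -7.44 tilt [ 9.0e-04 -2.4e-03 -1.0e+00] F [-1.1 -0.9 -0.1] op 0.9895757155585175 q7 18.07097525482059
shift cm [ 0.01 -0.18  8.21] turn 0.6
```

move_arm(targets=[[[0, -0.2, 2.5], 0.6, 8.5], [[0, 0, 2.5], 0, 8.5], [[0, 0, 2.2], 0, 8.5], [[0, 0, 1], 0, 8.5], [[0, 0, 0], 0, 8.5]])

```text
t: 2.4
position: [0.5286, -0.4142, 0.13]
ee_rot: [[0.99, -0.143, 0.005], [-0.143, -0.99, -0.004], [0.005, 0.004, -1.0]]
contact_force: [-0.3, -0.1, 0.0]
opening: 0.993
```

```bash
python3 -c "
from h import *
todo([.527,-.414,.13],-8)
T=grab('top');S=grab('side')
a=T['pixels'][190:290,380:500];b=S['pixels'][120:230,270:402]
import cv2
cv2.imwrite('pics/gr.png',np.hstack([cv2.resize(a,(396,330)),cv2.resize(b,(396,330))])[:,:,::-1])"
```

```text
t 2.4 p [ 0.5286 -0.4142  0.13  ] yaw -8.24 tilt [ 0.0046 -0.0043 -1.    ] F [-0.3 -0.1  0. ] op 0.9933639953351485 q7 15.624121992189101
shift cm [-0.16  0.01  0.  ] turn -0.2
```

View pics/gr.png

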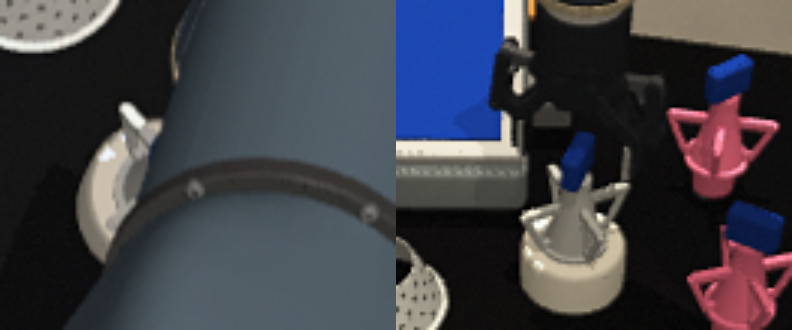

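```bash
python3 -c "
from h import *
S=grab('side'); o=readout.get_obs(); p=np.array(o['position']);R=np.array(o['ee_rot'])
for x in(-.0425,0,.0425):
  for z in(-.02,.0):
    q=proj(S,p+R@[x,0,z]); print(x,z,((q-[270,120])*3+[396,0]).round())
print(((proj(S,[.527,-.414,.156])-[270,120])*3+[396,0]))
import cv2; cv2.imwrite('pics/gr2.png',cv2.resize(S['pixels'][130:190,295:365],(700,600),interpolation=2)[:,:,::-1])"
```

```text
-0.0425 -0.02 [621. 157.]
-0.0425 0.0 [620. 175.]
0 -0.02 [573. 145.]
0 0.0 [572. 163.]
0.0425 -0.02 [526. 134.]
0.0425 0.0 [526. 152.]
[576.5072105  143.67485609]
```

View pics/gr2.png

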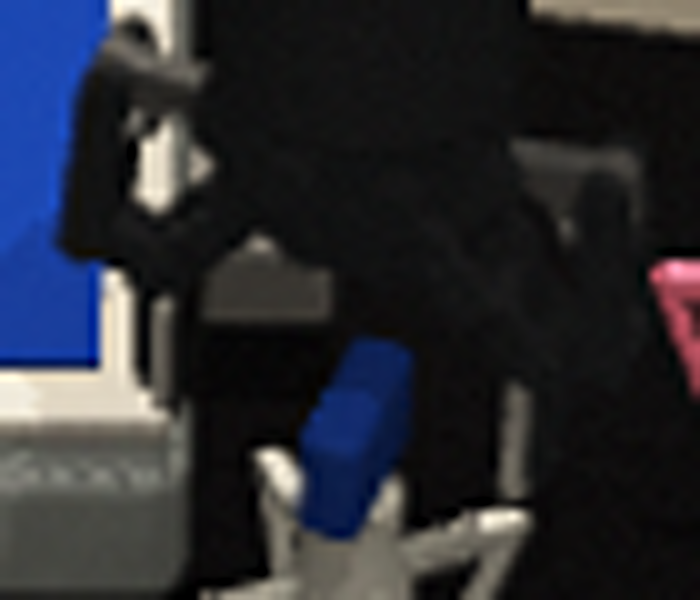

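The gray pads at (165,355) and (515,440) stand either side of the blue knob at (355,440), centred on it. I'll close and lift a little.

move_arm(targets=[[[-0.1, 0, 0], 0, 0], [[0, 0, 0], 0, 0], [[0, 0, 0], 0, 0], [[0, 0, 0], 0, 0], [[0, 0, 0], 0, 0], [[0, 0, 0], 0, 0], [[0, 0, 0], 0, 0], [[0, 0, 0], 0, 0]], newtons=60)

```text
t: 3.22
position: [0.5292, -0.4163, 0.1385]
ee_rot: [[0.989, -0.145, 0.011], [-0.145, -0.989, -0.011], [0.013, 0.009, -1.0]]
contact_force: [-1.0, 0.9, 0.4]
opening: 0.203
```

move_arm(targets=[[[0, 0, -0.5], 0, 0], [[0, 0, -1], 0, 0], [[0, 0, -2], 0, 0], [[0, 0, -3], 0, 0], [[0, 0, -4], 0, 0], [[0, 0, -4], 0, 0], [[0, 0, -1.5], 0, 0], [[0, 0, 0], 0, 0]])

```text
t: 3.88
position: [0.5267, -0.4126, 0.3049]
ee_rot: [[0.99, -0.142, 0.007], [-0.142, -0.99, -0.005], [0.008, 0.003, -1.0]]
contact_force: [0.1, -0.2, -4.1]
opening: 0.195
```

```bash
python3 -c "
from h import *
todo([.565,.1165,.285],-55.5)
S=grab('side')
import cv2; cv2.imwrite('pics/lift.png',cv2.resize(S['pixels'][60:260,230:430],(600,600),interpolation=2)[:,:,::-1])"
```

```text
t 3.8833 p [ 0.5267 -0.4126  0.3049] yaw -8.19 tilt [ 0.0075 -0.0046 -1.    ] F [ 0.1 -0.2 -4.1] op 0.19539353764787612 q7 18.689704912040487
shift cm [ -3.76 -52.92   1.78] turn 47.3
```

View pics/lift.png

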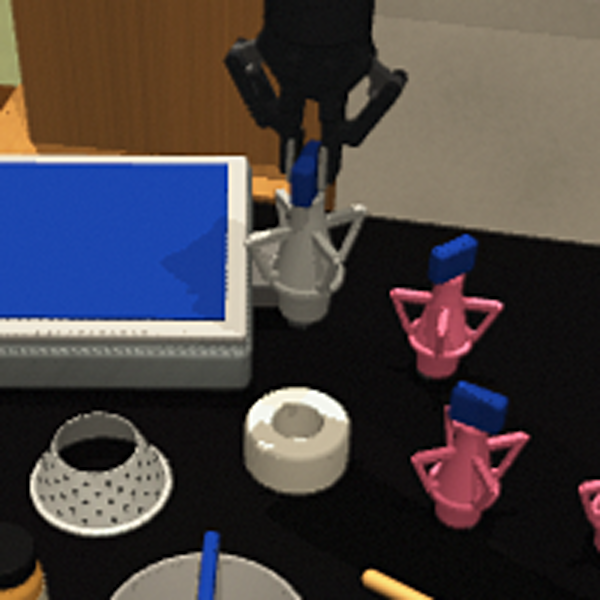

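The silver rotor (knob at (308,175) in the crop) hangs upright and clear of the stand. I'll carry it to the mill.

move_arm(targets=[[[-0.1, -1.5, 0], 0, 0], [[-0.2, -3, 0], 0, 0], [[-0.3, -4, 0], 0, 0], [[-0.3, -4, 0], 0, 0], [[-0.3, -4, 0], 0, 0], [[-0.3, -4, 0], 0, 0], [[-0.3, -4, 0], 0, 0], [[-0.3, -4, 0], 0, 0]], newtons=80)

```text
t: 4.6
position: [0.5388, -0.126, 0.2866]
ee_rot: [[0.987, -0.158, -0.013], [-0.159, -0.987, -0.002], [-0.013, 0.004, -1.0]]
contact_force: [0.1, -0.5, -4.1]
opening: 0.195
```

move_arm(targets=[[[-0.3, -4, 0], 0, 0], [[-0.3, -4, 0], 0, 0], [[-0.3, -4, 0], 0, 0], [[-0.3, -4, 0], 0, 0], [[-0.2, -3, 0], 0, 0], [[-0.1, -1.5, 0], 0, 0], [[0, 0, 0], 0, 0]])

```text
t: 5.18
position: [0.5452, 0.1002, 0.2738]
ee_rot: [[0.989, -0.142, -0.032], [-0.141, -0.99, 0.004], [-0.033, 0.001, -0.999]]
contact_force: [-0.3, -0.1, -5.5]
opening: 0.193
```

move_arm(targets=[[[0, 0, 0], 4, 0], [[0, 0, 0], 7, 0], [[0, 0, 0], 7, 0], [[0, 0, 0], 7, 0], [[0, 0, 0], 7, 0], [[0, 0, 0], 7, 0], [[0, 0, 0], 4, 0], [[0, 0, 0], 0, 0]])

```text
t: 5.85
position: [0.5355, 0.0995, 0.2601]
ee_rot: [[0.609, -0.791, -0.055], [-0.792, -0.61, -0.001], [-0.033, 0.044, -0.998]]
contact_force: [0.2, -0.1, -4.4]
opening: 0.198
```

```bash
python3 -c "
from h import *
todo([.565,.1165,.285],-55.5)"
```

```text
t 5.85 p [0.5355 0.0995 0.2601] yaw -52.44 tilt [-0.0551 -0.001  -0.9985] F [ 0.2 -0.1 -4.4] op 0.19814115463969242 q7 -72.62323615064102
shift cm [ 0.37 -3.26 -2.65] turn 3.1
```

The pose sags and tilts under load, by about 1.7 mm and 0.17° per row. I'll compensate and keep the rows few.

move_arm(targets=[[[0.55, -2.1, 0.5], 3, 0], [[0.55, -2.1, 0.5], 0, 0]])

```text
t: 6.02
position: [0.572, 0.113, 0.2469]
ee_rot: [[0.567, -0.821, -0.059], [-0.823, -0.568, -0.004], [-0.03, 0.051, -0.998]]
contact_force: [0.4, -0.1, -4.8]
opening: 0.191
```

```bash
cat >> h.py <<'E'
def under(L=.130):
    o=readout.get_obs(); R=np.array(o['ee_rot']); p=np.array(o['position']); u=p+R[:,2]*L
    print('under',u.round(4),'shift to centre cm',(R.T@(np.array([.565,.1165,u[2]])-u)*100).round(2),'yaw',np.degrees(np.arctan2(R[1,0],R[0,0])).round(1),'z',R[:,2].round(3),'F',np.round(o['contact_force'],1),'M',np.round(o['wrist_torque'],2))
E
python3 -c "
from h import *
under()
import cv2
S=grab('side');cv2.imwrite('pics/pre.png',cv2.resize(S['pixels'][230:430,170:370],(600,600),interpolation=2)[:,:,::-1])"
```

```text
under [0.5643 0.1125 0.1171] shift to centre cm [-0.29 -0.28 -0.01] yaw -55.4 z [-0.059 -0.004 -0.998] F [ 0.4 -0.1 -4.8] M [ 0.01 -0.15 -0.  ]
```

View pics/pre.png

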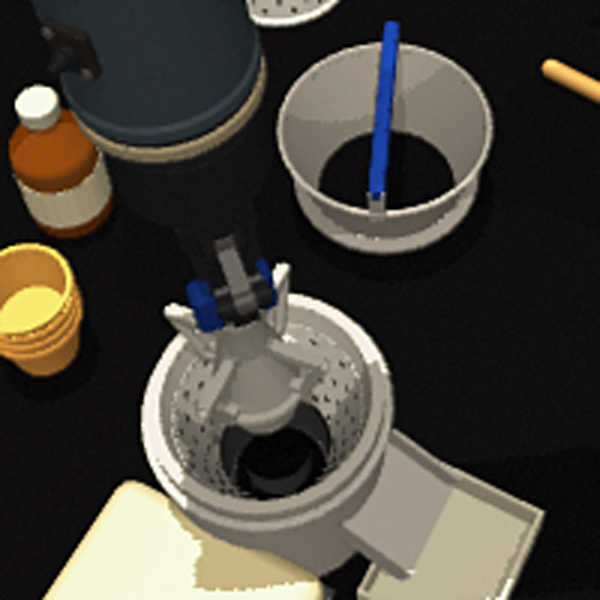

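The rotor hangs over the mouth, its shank pointing at the socket at about (270,440) in the crop. I'll lower it with drift correction.

move_arm(targets=[[[-0.15, -0.5, 2.3], 0, 0], [[0.15, -0.2, 2.3], 0, 0]])

```text
t: 6.23
position: [0.5805, 0.1188, 0.1992]
ee_rot: [[0.575, -0.817, -0.053], [-0.818, -0.575, -0.001], [-0.03, 0.044, -0.999]]
contact_force: [0.3, 0.1, -5.6]
opening: 0.192
```

```bash
python3 -c "
from h import *
under()"
```

```text
under [0.5736 0.1187 0.0694] shift to centre cm [-0.32  0.83  0.05] yaw -54.9 z [-0.053 -0.001 -0.999] F [ 0.3  0.1 -5.6] M [-0.01 -0.02 -0.02]
```

move_arm(targets=[[[-0.3, 0.7, 0.3], 0, 0]])

```text
t: 6.32
position: [0.573, 0.1168, 0.1928]
ee_rot: [[0.577, -0.815, -0.056], [-0.816, -0.578, -0.002], [-0.031, 0.047, -0.998]]
contact_force: [4.9, 2.1, 2.9]
opening: 0.194
```

```bash
python3 -c "
from h import *
under()"
```

```text
under [0.5657 0.1165 0.063 ] shift to centre cm [-0.04  0.06  0.  ] yaw -54.8 z [-0.056 -0.002 -0.998] F [4.9 2.1 2.9] M [ 0.73 -1.18 -0.02]
```

move_arm(targets=[[[0, 0, 0.5], 0, 0]], newtons=40)

```text
t: 6.4
position: [0.5738, 0.1168, 0.1905]
ee_rot: [[0.579, -0.814, -0.051], [-0.815, -0.579, -0.001], [-0.029, 0.042, -0.999]]
contact_force: [-11.1, -6.9, 77.8]
opening: 0.19
```

```bash
python3 -c "
from h import *
under()"
```

```text
under [0.5671 0.1167 0.0607] shift to centre cm [-0.11  0.18  0.01] yaw -54.6 z [-0.051 -0.001 -0.999] F [-11.1  -6.9  77.8] M [-1.05  4.02  0.01]
```

Contact at the spindle's rim, about 78 N upward, so I'll back off at once and look.

move_arm(targets=[[[0, 0, -0.8], 0, 0], [[0, 0, -0.6], 0, 0]], newtons=80)

```text
t: 6.57
position: [0.5732, 0.1158, 0.2039]
ee_rot: [[0.582, -0.811, -0.054], [-0.812, -0.583, -0.002], [-0.03, 0.044, -0.999]]
contact_force: [0.2, -0.2, -4.9]
opening: 0.192
```

```bash
python3 -c "
from h import *
under()
import cv2
S=grab('side');T=grab('top')
a=S['pixels'][300:420,200:320];b=T['pixels'][165:285,100:220]
im=np.hstack([cv2.resize(x,(400,400),interpolation=2) for x in(a,b)]); im=(255*(im/255.)**.6).astype(np.uint8)
cv2.imwrite('pics/in.png',im[:,:,::-1])"
```

```text
under [0.5663 0.1156 0.0741] shift to centre cm [-0.15  0.05  0.01] yaw -54.4 z [-0.054 -0.002 -0.999] F [ 0.2 -0.2 -4.9] M [-0.01 -0.14  0.04]
```

View pics/in.png

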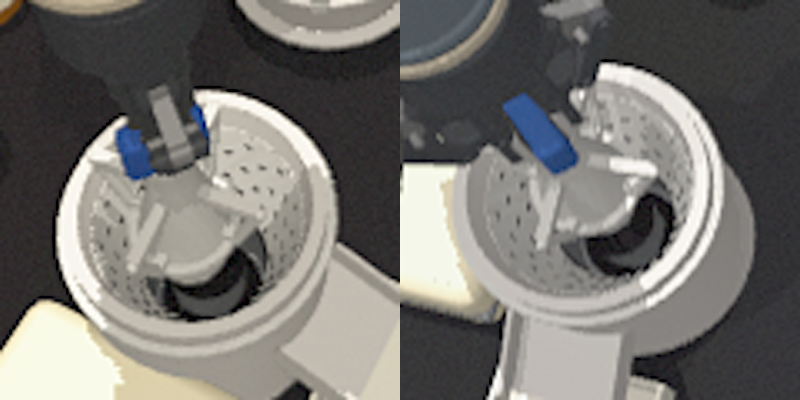

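```bash
python3 - <<'E'
from h import *
T=grab('top');S=grab('side')
o=readout.get_obs(); R=np.array(o['ee_rot']); p=np.array(o['position'])
a=np.linspace(0,2*np.pi,72)
for L in(.124,.132):
  for tilt,A in(('tool',R),('upright',None)):
    M=R if A is not None else np.c_[R[:,0],R[:,1],[0,0,-1]]
    k=p+R[:,2]*(L-.133)
    ax=M[:,2]
    pt=lambda h,rr=0:[k-ax*(h-.133)+rr*(np.cos(t)*M[:,0]+np.sin(t)*M[:,1]) for t in a]
    for n,g,o0,off in(('side',S,(200,300),0),('top',T,(100,165),400)):
        q=np.array([(proj(g,x)-o0)*3.333+[off,0] for x in pt(.039,.031)])
        kt=(proj(g,pt(.15)[0])-o0)*3.333+[off,0]
        print(L,tilt,n,'shoulder x',q[:,0].min().round(),q[:,0].max().round(),'ymax',q[:,1].max().round(),'at',q[q[:,1].argmax(),0].round(),'knobtop',kt.round())
m=blue(T,(120,175,165,225)); ys,xs=np.nonzero(m); print('top blue cen crop',(xs.mean()-100)*3.333+400,(ys.mean()-165)*3.333,len(xs))
W=onz(T,xs.mean(),ys.mean(),p[2]+.02-.009);print(W,p)
E
```

```text
0.124 tool side shoulder x 134.0 246.0 ymax 266.0 at 186.0 knobtop [158. 113.]
0.124 tool top shoulder x 532.0 641.0 ymax 237.0 at 581.0 knobtop [524. 115.]
0.124 upright side shoulder x 125.0 237.0 ymax 264.0 at 177.0 knobtop [160. 113.]
0.124 upright top shoulder x 532.0 641.0 ymax 228.0 at 582.0 knobtop [524. 117.]
0.132 tool side shoulder x 137.0 247.0 ymax 272.0 at 189.0 knobtop [161. 121.]
0.132 tool top shoulder x 536.0 645.0 ymax 241.0 at 585.0 knobtop [529. 120.]
0.132 upright side shoulder x 128.0 238.0 ymax 270.0 at 179.0 knobtop [162. 121.]
0.132 upright top shoulder x 537.0 645.0 ymax 232.0 at 586.0 knobtop [529. 122.]
top blue cen crop 539.1153387755102 132.7758367346939 245
[0.56947107 0.11262917 0.21396789] [0.57306729 0.1158558  0.20296789]
```

```bash
python3 - <<'E'
from h import *
S=grab('side');T=grab('top')
g=cv2.cvtColor(S['pixels'],cv2.COLOR_RGB2GRAY); 
for x in(248,252,256,260,264):print('side col',x,'rows372+',g[372:396,x])
g=cv2.cvtColor(T['pixels'],cv2.COLOR_RGB2GRAY)
for y in(222,226,230,234):print('top row',y,'cols150+',g[y,150:190])
under(.142)
E
```

```text
side col 248 rows372+ [113 116 116 115 143 159 161 156 115  94  95  76  43  65  38  30  29  30
  37  25  62  80  81  81]
side col 252 rows372+ [123 121 122 125 125 128 128 141 157 160 134 105  38   6  14  14   7   1
   4   4   4   4  66  18]
side col 256 rows372+ [124 126 124 124 122 124 126 141 159 162 119 101 101  44   7   2   8  33
  40  36  27   9   2   5]
side col 260 rows372+ [126 126 124 124 124 123 137 157 158 121 103  97  71  21   0   8   2  10
  33  36  38  36  27   2]
side col 264 rows372+ [122 121 121 136 154 162 151 116 102  95  66  19   4   6   6   6   5  25
  34  35  34  35  28  21]
top row 222 cols150+ [ 98 100 108 107 106 107 104 102 102 101  97  98  96  95  95  94  96 131
 141 122 114 113 101  79  40  40  44  49  51  43  45  59 121 125  62 116
 125 175 219 238]
top row 226 cols150+ [101 100  99 101 101 100 104 108 106 104 105 103 101  98  98  98 110 139
 244 234 116  27   4   9   5   2  15   8   6   4   3  23 107 141 124  78
 129 179 239 238]
top row 230 cols150+ [132 119 120 107 105 102 101 100 101 105 100 119 119 150 165 165 148  96
  76  37   7   4   6   7   4   7  25  35  29   6   7   2  19 127 138  77
 224 240 238 242]
top row 234 cols150+ [106 117 110 104 146 164 136 132 128 123 117 113  83  77  65  46  19   9
   8   5   4   5   7   7   3  20  34  33  37   7   2  12  73 113 194 241
 238 241 236 116]
under [0.5652 0.1157 0.061 ] shift to centre cm [-0.08 -0.03  0.  ] yaw -54.5 z [-0.055 -0.002 -0.998] F [-0.2 -0.1 -4.6] M [-0.02 -0.13  0.04]
```

```bash
python3 - <<'E'
from h import *
from scipy.optimize import least_squares
T=grab('top');S=grab('side')
o=readout.get_obs(); R=np.array(o['ee_rot']); p=np.array(o['position'])
P=[(T,168.5,226),(T,164.5,230),(T,154.8,234),(S,248,377.5),(S,252,380.5),(S,256,380.7),(S,260,379.7),(S,264,377)]
n=R[:,2]
def res(c):
    e=[]
    for g,u,v in P:
        o_,d=ray(g,u,v); s=np.dot(c-o_,n)/np.dot(d,n); e.append(np.linalg.norm(o_+s*d-c)-.031)
    return e
f=least_squares(res,p+n*.09); c=f.x
print('shoulder c',c.round(4),'res mm',(np.array(f.fun)*1e3).round(1)); d=c-p
print('in tool mm',(R.T@d*1e3).round(1),'L',(n@d+.0415).round(4))
u=c+n*.0415; print('under by shoulder',u.round(4),'p',p.round(4), 'mouth at bottom off',(u[:2]-[.565,.1165]).round(4))
# socket mouth / screen bottom circle check: rim centre again from both views done
E
```

```text
shoulder c [0.5698 0.1185 0.1221] res mm [ 0.7 -0.5 -1.4 -2.7  0.8  1.3  1.1 -0.3]
in tool mm [-1.5 -2.4 80.9] L 0.1224
under by shoulder [0.5675 0.1185 0.0807] p [0.5732 0.1161 0.2029] mouth at bottom off [0.0025 0.002 ]
```

move_arm(targets=[[[0, 0.4, 0.4], 0, 0], [[0, 0, 0.3], 0, 0]])

```text
t: 7.13
position: [0.5694, 0.1137, 0.1955]
ee_rot: [[0.581, -0.812, -0.055], [-0.813, -0.582, -0.002], [-0.03, 0.045, -0.999]]
contact_force: [-1.2, -0.9, -4.8]
opening: 0.197
```

```bash
python3 -c "
from h import *
under(.13)"
```

```text
under [0.5623 0.1134 0.0657] shift to centre cm [-0.09 -0.4  -0.02] yaw -54.4 z [-0.055 -0.002 -0.999] F [-1.2 -0.9 -4.8] M [-0.04 -0.06 -0.01]
```

move_arm(targets=[[[0, 0, 0.3], 0, 0], [[0, 0, 0.2], 0, 0]])

```text
t: 7.3
position: [0.5685, 0.1134, 0.1893]
ee_rot: [[0.581, -0.812, -0.056], [-0.813, -0.582, -0.002], [-0.031, 0.046, -0.998]]
contact_force: [0.4, -0.4, -4.1]
opening: 0.195
```

move_arm(targets=[[[0, 0, 0.2], 0, 0]])

```text
t: 7.38
position: [0.5682, 0.1134, 0.1869]
ee_rot: [[0.581, -0.812, -0.056], [-0.813, -0.582, -0.002], [-0.031, 0.047, -0.998]]
contact_force: [0.1, 0.6, -2.9]
opening: 0.195
```

move_arm(targets=[[[0, 0, 0.3], 0, 0]])

```text
t: 7.47
position: [0.5681, 0.1134, 0.1836]
ee_rot: [[0.581, -0.812, -0.056], [-0.813, -0.582, -0.002], [-0.031, 0.047, -0.998]]
contact_force: [0.2, 0.1, -5.2]
opening: 0.191
```

move_arm(targets=[[[0, 0, 0.2], 0, 0]])

```text
t: 7.55
position: [0.5679, 0.1134, 0.1812]
ee_rot: [[0.581, -0.812, -0.056], [-0.813, -0.582, -0.002], [-0.031, 0.047, -0.998]]
contact_force: [0.2, -0.4, -4.5]
opening: 0.191
```

```bash
python3 -c "
from h import *
under(.13)"
```

```text
under [0.5606 0.1131 0.0514] shift to centre cm [-0.02 -0.56 -0.03] yaw -54.4 z [-0.056 -0.002 -0.998] F [ 0.2 -0.4 -4.5] M [-0.01 -0.07 -0.05]
```

move_arm(targets=[[[0, -0.05, 0.4], 0, 0], [[0, -0.05, 0.3], 0, 0]])

```text
t: 7.72
position: [0.5684, 0.114, 0.1736]
ee_rot: [[0.581, -0.812, -0.056], [-0.813, -0.582, -0.002], [-0.031, 0.047, -0.998]]
contact_force: [0.3, -0.2, -4.6]
opening: 0.19
```

move_arm(targets=[[[0, -0.05, 0.3], 0, 0]])

```text
t: 7.8
position: [0.5688, 0.1144, 0.1703]
ee_rot: [[0.581, -0.812, -0.056], [-0.813, -0.582, -0.002], [-0.031, 0.047, -0.998]]
contact_force: [-0.6, -0.3, -3.7]
opening: 0.193
```

move_arm(targets=[[[0, -0.05, 0.3], 0, 0]])

```text
t: 7.88
position: [0.5689, 0.1146, 0.1668]
ee_rot: [[0.581, -0.812, -0.056], [-0.813, -0.582, -0.002], [-0.031, 0.047, -0.998]]
contact_force: [-0.8, -1.1, -3.2]
opening: 0.196
```

move_arm(targets=[[[0, 0.05, 0.3], 0, 0]], newtons=40)

```text
t: 7.97
position: [0.5683, 0.1143, 0.1635]
ee_rot: [[0.581, -0.812, -0.056], [-0.813, -0.582, -0.002], [-0.031, 0.047, -0.998]]
contact_force: [-0.9, 0.5, -4.7]
opening: 0.192
```

move_arm(targets=[[[0, 0.05, 0.2], 0, 0]])

```text
t: 8.05
position: [0.5676, 0.114, 0.161]
ee_rot: [[0.581, -0.812, -0.057], [-0.813, -0.582, -0.002], [-0.031, 0.047, -0.998]]
contact_force: [-0.5, 0.5, -3.7]
opening: 0.192
```

```bash
python3 -c "
from h import *
under(.13)"
```

```text
under [0.5603 0.1137 0.0312] shift to centre cm [ 0.05 -0.55 -0.03] yaw -54.4 z [-0.057 -0.002 -0.998] F [-0.5  0.5 -3.7] M [-0.02 -0.1  -0.01]
```

move_arm(targets=[[[0, 0.03, 0.2], 0, 0]])

```text
t: 8.13
position: [0.5676, 0.1139, 0.1592]
ee_rot: [[0.581, -0.812, -0.056], [-0.813, -0.582, -0.002], [-0.031, 0.047, -0.998]]
contact_force: [0.2, -0.4, -3.7]
opening: 0.192
```

move_arm(targets=[[[0, 0.03, 0.2], 0, 0]])

```text
t: 8.22
position: [0.5676, 0.1136, 0.1572]
ee_rot: [[0.581, -0.812, -0.055], [-0.813, -0.582, -0.002], [-0.03, 0.046, -0.998]]
contact_force: [-0.1, -0.2, -3.5]
opening: 0.194
```

move_arm(targets=[[[0, 0.03, 0.2], 0, 0]])

```text
t: 8.3
position: [0.5673, 0.1133, 0.1551]
ee_rot: [[0.581, -0.812, -0.055], [-0.813, -0.582, -0.002], [-0.03, 0.046, -0.998]]
contact_force: [-1.9, 0.6, -2.4]
opening: 0.194
```

```bash
python3 -c "
from h import *
under(.13)"
```

```text
under [0.5602 0.113  0.0253] shift to centre cm [-0.01 -0.59 -0.03] yaw -54.4 z [-0.055 -0.002 -0.998] F [-1.9  0.6 -2.4] M [-0.02  0.06  0.02]
```

move_arm(targets=[[[0, 0.03, 0.2], 0, 0]])

```text
t: 8.38
position: [0.5672, 0.1135, 0.1541]
ee_rot: [[0.581, -0.812, -0.054], [-0.813, -0.582, -0.002], [-0.03, 0.045, -0.999]]
contact_force: [-8.1, -0.7, 29.8]
opening: 0.194
```

move_arm(targets=[[[0, 0, 0.2], 0, 0]])

```text
t: 8.47
position: [0.5672, 0.1137, 0.1541]
ee_rot: [[0.581, -0.812, -0.052], [-0.813, -0.582, -0.001], [-0.029, 0.043, -0.999]]
contact_force: [-8.8, -2.6, 28.3]
opening: 0.192
```

```bash
python3 -c "
from h import *
under(.13)"
```

```text
under [0.5604 0.1135 0.0243] shift to centre cm [ 0.02 -0.54 -0.02] yaw -54.5 z [-0.052 -0.001 -0.999] F [-8.8 -2.6 28.3] M [-0.94  2.11 -0.14]
```

move_arm(targets=[[[0, 0, 0], 0, 0], [[0, 0, 0], 0, 0], [[0, 0, 0], 0, 0], [[0, 0, 0], 0, 0], [[0, 0, 0], 0, 0], [[0, 0, 0], 0, 0]], newtons=25)

```text
t: 8.97
position: [0.5671, 0.1134, 0.1546]
ee_rot: [[0.581, -0.812, -0.052], [-0.813, -0.582, -0.002], [-0.029, 0.043, -0.999]]
contact_force: [-0.3, -1.2, -1.2]
opening: 0.19
```

```bash
python3 -c "
from h import *
under(.13)"
```

```text
under [0.5603 0.1133 0.0247] shift to centre cm [ 0.01 -0.57 -0.02] yaw -54.5 z [-0.052 -0.002 -0.999] F [-0.3 -1.2 -1.2] M [-0.29  0.03  0.02]
```

move_arm(targets=[[[0, 0, 0.05], 3, 0], [[0, 0, 0.05], 3, 0], [[0, 0, 0.05], 3, 0]], newtons=40)

```text
t: 9.22
position: [0.5667, 0.1145, 0.1543]
ee_rot: [[0.445, -0.894, -0.052], [-0.895, -0.446, -0.001], [-0.023, 0.047, -0.999]]
contact_force: [-2.1, -2.7, 4.2]
opening: 0.198
```

```bash
python3 -c "
from h import *
under(.13)"
```

```text
under [0.5599 0.1144 0.0245] shift to centre cm [ 0.04 -0.55 -0.03] yaw -63.6 z [-0.052 -0.001 -0.999] F [-2.1 -2.7  4.2] M [-1.09  0.42  0.42]
```

The bottoming height matches home. The grip ended at TCP z 0.1385 with the underside at 0.006, so home should be about 0.1535, and I measured 0.154. It also resists turning after a few degrees of play. I'll relieve the twist, release, rise and check.

move_arm(targets=[[[0, 0, 0], -3, 0], [[0, 0, 0], -2, 0], [[0, 0, 0], 0, 2.5], [[0, 0, 0], 0, 4], [[0, 0, 0], 0, 7], [[0, 0, 0], 0, 8.5], [[0, 0, 0], 0, 8.5], [[0, 0, 0], 0, 8.5]])

```text
t: 9.88
position: [0.5676, 0.1148, 0.1552]
ee_rot: [[0.518, -0.854, -0.05], [-0.855, -0.519, -0.0], [-0.025, 0.043, -0.999]]
contact_force: [-0.7, -0.4, -0.1]
opening: 0.974
```

move_arm(targets=[[[0, 0, -1], 0, 8.5], [[0, 0, -3], 0, 8.5], [[0, 0, -4], 0, 8.5], [[0, 0, -4], 0, 8.5], [[0, -3, -3], 0, 8.5], [[0, -4, 0], 0, 8.5], [[0, -4, 0], 0, 8.5], [[0, -4, 0], 0, 8.5]])

```text
t: 10.55
position: [0.7014, 0.1881, 0.3149]
ee_rot: [[0.512, -0.858, -0.046], [-0.859, -0.512, -0.001], [-0.023, 0.04, -0.999]]
contact_force: [1.9, 0.7, -0.1]
opening: 0.997
```

```bash
python3 - <<'E'
from h import *
todo([.5475,-.1355,.25],9)
T=grab('top','t2.png');S=grab('side','s2.png')
mt=blue(T,(110,170,225,270)); ms=blue(S,(200,310,310,410))
for n,g,m in(('top',T,mt),('side',S,ms)):
    ys,xs=np.nonzero(m); print(n,len(xs),xs.mean() if len(xs) else 0,ys.mean() if len(ys) else 0,'pred home',proj(g,[.565,.1165,.1545]).round(1),'pred lands',proj(g,[.565,.1165,.1615]).round(1))
ys,xs=np.nonzero(mt);a=(xs.mean(),ys.mean());ys,xs=np.nonzero(ms);b=(xs.mean(),ys.mean())
print(tri(T,a,S,b))
c=max(cv2.findContours(mt,0,1)[0],key=cv2.contourArea);W=np.array([onz(T,*q,.171) for q in cv2.boxPoints(cv2.minAreaRect(c))]);e=[W[1]-W[0],W[2]-W[1]];l=max(e,key=np.linalg.norm);print('yaw',np.degrees(np.arctan2(l[1],l[0]))%180,[np.linalg.norm(x) for x in e])
im=np.hstack([cv2.resize(S['pixels'][300:420,200:320],(400,400)),cv2.resize(T['pixels'][165:285,100:220],(400,400))])
cv2.imwrite('pics/home.png',im[:,:,::-1])
E
```

```text
t 10.55 p [0.7014 0.1881 0.3149] yaw -59.2 tilt [-0.046  -0.0012 -0.9989] F [ 1.9  0.7 -0.1] op 0.9972343461926405 q7 -81.63823812322258
shift cm [20.06 29.52  7.23] turn -68.2
top 272 149.3860294117647 217.24632352941177 pred home [149.7 216.9] pred lands [148.5 215.8]
side 371 257.1617250673854 356.010781671159 pred home [256.9 355.6] pred lands [256.5 353.8]
(array([0.56438969, 0.11707993, 0.15414532]), np.float64(4.8289525458886605e-05))
yaw 31.728790820456112 [np.float64(0.01900790106670542), np.float64(0.05226891377248077)]
```

The rotor is home. The triangulated knob sits at (0.5644, 0.1171, 0.1541), against 0.154 expected home and 0.161 on the lands. Next, the hopper.

move_arm(targets=[[[2.2, 3.3, 0], 0, 8.5], [[2.2, 3.3, 0], 0, 8.5], [[2.2, 3.3, 0], 0, 8.5], [[2.2, 3.3, 0], 0, 8.5], [[2.2, 3.3, 0], 0, 8.5], [[2.2, 3.3, 0], 0, 8.5], [[2.2, 3.3, 0], 0, 8.5], [[2.2, 3.3, 0], 0, 8.5]])

```text
t: 11.32
position: [0.563, -0.0935, 0.3146]
ee_rot: [[0.529, -0.847, -0.055], [-0.848, -0.53, 0.006], [-0.034, 0.044, -0.998]]
contact_force: [0.3, -0.4, 0.3]
opening: 0.997
```

move_arm(targets=[[[0, 0, 0], -7, 8.5], [[0, 0, 0], -7, 8.5], [[0, 0, 0], -7, 8.5], [[0, 0, 0], -7, 8.5], [[0, 0, 0], -7, 8.5], [[0, 0, 0], -7, 8.5], [[0, 0, 0], -7, 8.5], [[0, 0, 0], -7, 8.5]])

```text
t: 11.98
position: [0.5529, -0.1093, 0.323]
ee_rot: [[0.998, -0.026, -0.052], [-0.026, -1.0, -0.003], [-0.052, 0.005, -0.999]]
contact_force: [0.1, -0.2, 0.1]
opening: 0.995
```

```bash
python3 - <<'E'
from h import *
todo([.5485,-.135,.25],9)
E
```

```text
t 11.9833 p [ 0.5529 -0.1093  0.323 ] yaw -1.5 tilt [-0.0525 -0.0033 -0.9986] F [ 0.1 -0.2  0.1] op 0.9946036704102966 q7 -3.9874620115777146
shift cm [0.01 2.54 7.33] turn -10.5
```

move_arm(targets=[[[0, 1.3, 1], -5.3, 8.5], [[0, 1.3, 1], -5.2, 8.5], [[0, 0, 0.1], 0, 8.5], [[0, 0, 0.1], 0, 8.5], [[0, 0, 0.1], 0, 8.5], [[0, 0, 0.1], 0, 8.5], [[0, 0, 0.1], 0, 8.5], [[0, 0, 0.1], 0, 8.5]])

```text
t: 12.65
position: [0.5505, -0.1336, 0.3024]
ee_rot: [[0.986, 0.163, -0.047], [0.163, -0.987, -0.005], [-0.048, -0.003, -0.999]]
contact_force: [-0.9, 0.6, 0.1]
opening: 0.993
```

move_arm(targets=[[[0, 0, 0.1], 0, 8.5], [[0, 0, 0.1], 0, 8.5], [[0, 0, 0.1], 0, 8.5], [[0, 0, 0.1], 0, 8.5], [[0, 0, 0.1], 0, 8.5], [[0, 0, 0.1], 0, 8.5], [[0, 0, 0.1], 0, 8.5], [[0, 0, 0.1], 0, 8.5]])

```text
t: 13.32
position: [0.5505, -0.132, 0.2941]
ee_rot: [[0.986, 0.163, -0.047], [0.163, -0.987, -0.004], [-0.047, -0.003, -0.999]]
contact_force: [0.2, 0.2, 0.6]
opening: 0.995
```

```bash
python3 - <<'E'
from h import *
todo([.5485,-.135,.16],9)
E
```

```text
t 13.3167 p [ 0.5505 -0.132   0.2941] yaw 9.39 tilt [-0.0469 -0.0044 -0.9989] F [0.2 0.2 0.6] op 0.9947434614099541 q7 7.56539784367602
shift cm [ 0.38  0.31 13.4 ] turn 0.4
```

move_arm(targets=[[[0.3, 0.3, 3], 0, 8.5], [[0, 0, 3.5], 0, 8.5], [[0, 0, 3.5], 0, 8.5], [[0, 0, 3], 0, 8.5], [[0, 0, 0], 0, 8.5]])

```text
t: 13.73
position: [0.5503, -0.1356, 0.162]
ee_rot: [[0.986, 0.162, -0.039], [0.162, -0.987, -0.005], [-0.039, -0.001, -0.999]]
contact_force: [-1.3, -0.0, -1.0]
opening: 0.996
```

```bash
python3 - <<'E'
from h import *
todo([.5485,-.135,.092],9)
E
```

```text
t 13.7333 p [ 0.5503 -0.1356  0.162 ] yaw 9.34 tilt [-0.0388 -0.0055 -0.9992] F [-1.3 -0.  -1. ] op 0.9955572368362042 q7 3.760710632248215
shift cm [ 0.1  -0.09  7.  ] turn 0.3
```

move_arm(targets=[[[0.2, -0.1, 3], 0, 8.5], [[0.1, 0, 2.5], 0, 8.5], [[0, 0, 1.3], 0, 8.5], [[0, 0, 0], 0, 8.5]])

```text
t: 14.07
position: [0.553, -0.135, 0.0953]
ee_rot: [[0.986, 0.161, -0.036], [0.161, -0.987, -0.006], [-0.036, 0.0, -0.999]]
contact_force: [-0.7, 0.2, 0.1]
opening: 0.998
```

```bash
python3 - <<'E'
from h import *
todo([.5485,-.135,.092],9)
S=grab('side');T=grab('top')
im=np.hstack([cv2.resize(S['pixels'][215:325,240:350],(400,400)),cv2.resize(T['pixels'][180:290,230:340],(400,400))])
cv2.imwrite('pics/hop.png',im[:,:,::-1])
E
```

```text
t 14.0667 p [ 0.553  -0.135   0.0953] yaw 9.29 tilt [-0.0358 -0.0062 -0.9993] F [-0.7  0.2  0.1] op 0.9978518548699576 q7 0.954949472284623
shift cm [-0.43 -0.08  0.35] turn 0.3
```

View pics/hop.png

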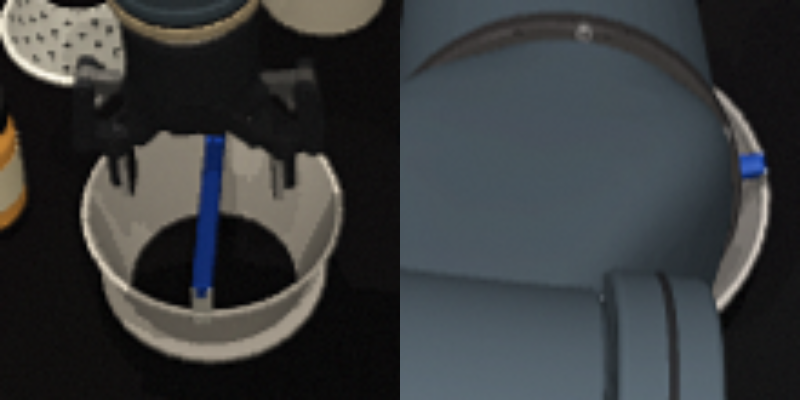

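The side crop shows fingers at x≈125 and 285 straddling the bar at x≈210, inside the funnel. I'll close.

move_arm(targets=[[[-0.4, -0.1, 0.4], 0, 0], [[0, 0, 0], 0, 0], [[0, 0, 0], 0, 0], [[0, 0, 0], 0, 0], [[0, 0, 0], 0, 0], [[0, 0, 0], 0, 0], [[0, 0, 0], 0, 0], [[0, 0, 0], 0, 0]], newtons=50)

```text
t: 14.83
position: [0.5527, -0.1359, 0.1003]
ee_rot: [[0.987, 0.16, -0.024], [0.16, -0.987, -0.01], [-0.025, 0.006, -1.0]]
contact_force: [0.6, -0.1, -2.6]
opening: 0.123
```

```bash
python3 - <<'E'
from h import *
todo([.5485,-.135,.092],9)
E
```

```text
t 14.8333 p [ 0.5527 -0.1359  0.1003] yaw 9.2 tilt [-0.0238 -0.0095 -0.9997] F [ 0.6 -0.1 -2.6] op 0.12254629748025757 q7 0.8596217412091602
shift cm [-0.38 -0.17  0.84] turn 0.2
```

move_arm(targets=[[[0, 0, 0.2], 0, 0], [[0, 0, 0.2], 0, 0]])

```text
t: 15.0
position: [0.5514, -0.1358, 0.0988]
ee_rot: [[0.987, 0.16, -0.026], [0.159, -0.987, -0.011], [-0.027, 0.006, -1.0]]
contact_force: [-13.2, 2.0, 36.4]
opening: 0.127
```

move_arm(targets=[[[0, 0, 0.2], 0, 0], [[0, 0, 0.2], 0, 0]])

```text
t: 15.17
position: [0.5513, -0.1357, 0.0989]
ee_rot: [[0.987, 0.159, -0.024], [0.159, -0.987, -0.012], [-0.026, 0.008, -1.0]]
contact_force: [-8.8, 0.7, 25.0]
opening: 0.126
```

move_arm(targets=[[[0, 0, 0.2], 0, 0], [[0, 0, 0.2], 0, 0], [[0, 0, 0.2], 0, 0], [[0, 0, 0.2], 0, 0], [[0, 0, 0.2], 0, 0], [[0, 0, 0.2], 0, 0], [[0, 0, 0.2], 0, 0], [[0, 0, 0.2], 0, 0]])

```text
t: 15.83
position: [0.551, -0.1356, 0.0988]
ee_rot: [[0.987, 0.159, -0.016], [0.158, -0.987, -0.02], [-0.019, 0.018, -1.0]]
contact_force: [-9.0, 1.1, 25.1]
opening: 0.125
```

move_arm(targets=[[[0, 0, 0.2], 0, 0], [[0, 0, 0.2], 0, 0], [[0, 0, 0.2], 0, 0], [[0, 0, 0.2], 0, 0], [[0, 0, 0.2], 0, 0], [[0, 0, 0.2], 0, 0], [[0, 0, 0.1], 0, 0], [[0, 0, 0], 0, 0]])

```text
t: 16.5
position: [0.5512, -0.1349, 0.0996]
ee_rot: [[0.987, 0.158, -0.008], [0.158, -0.987, -0.026], [-0.012, 0.025, -1.0]]
contact_force: [-0.1, 0.6, -0.9]
opening: 0.127
```

move_arm(targets=[[[0, 0, -1], 0, 0], [[0, 0, -3], 0, 0], [[0, 0, -4], 0, 0], [[0, 0, -4], 0, 0], [[0.3, -1.5, -3.7], 0, 0], [[0.6, -2.8, -2.8], 0, 0], [[0.8, -3.5, -2], 0, 0], [[0.8, -3.9, -1], 0, 0]], newtons=70)

```text
t: 17.17
position: [0.5556, -0.0166, 0.3182]
ee_rot: [[0.989, 0.144, -0.022], [0.143, -0.989, -0.026], [-0.025, 0.023, -0.999]]
contact_force: [1.8, 0.7, -4.1]
opening: 0.117
```

```bash
python3 - <<'E'
from h import *
todo([.565,.1165,.29],9)
E
```

```text
t 17.1667 p [ 0.5556 -0.0166  0.3182] yaw 8.24 tilt [-0.0216 -0.026  -0.9994] F [ 1.8  0.7 -4.1] op 0.11740737209354296 q7 -5.795251406161209
shift cm [  2.91 -13.09   2.45] turn -0.8
```

move_arm(targets=[[[0.8, -3.8, 0.3], 0, 0], [[0.8, -3.8, 0.4], 0, 0], [[0.8, -3.2, 0.5], 0, 0], [[0.7, -1.6, 0.5], 0, 0]])

```text
t: 17.5
position: [0.5679, 0.1216, 0.3044]
ee_rot: [[0.989, 0.147, -0.013], [0.147, -0.989, -0.021], [-0.016, 0.019, -1.0]]
contact_force: [-0.2, 0.4, -4.3]
opening: 0.117
```

```bash
cat >> h.py <<'E'
def hop(t0=(-.008,-.026)):
    o=readout.get_obs(); R=np.array(o['ee_rot']); p=np.array(o['position']); d=R[:2,2]-np.array(t0)
    c=p[:2]+d*.099; w=np.r_[np.array([.565,.1165])-c,0]
    print('t',o['t'],'TCP z',p[2].round(4),'lean',d.round(3),'origin',c.round(4),'z',(p[2]-.099).round(4),'shift cm',(R.T@w*100).round(2),'F',np.round(o['contact_force'],1),'M',np.round(o['wrist_torque'],2))
E
python3 - <<'E'
from h import *
hop()
E
```

```text
t 17.5 TCP z 0.3044 lean [-0.005  0.005] origin [0.5674 0.122 ] z 0.2054 shift cm [-0.32  0.51  0.01] F [-0.2  0.4 -4.3] M [ 0.14 -0.03  0.  ]
```

move_arm(targets=[[[-0.3, 0.5, 1.5], 0, 0], [[0, 0, 2], 0, 0], [[0, 0, 2], 0, 0]])

```text
t: 17.75
position: [0.5653, 0.1253, 0.2513]
ee_rot: [[0.987, 0.159, -0.008], [0.159, -0.987, -0.015], [-0.011, 0.013, -1.0]]
contact_force: [-0.3, 0.4, -4.1]
opening: 0.122
```

```bash
python3 - <<'E'
from h import *
hop()
E
```

```text
t 17.75 TCP z 0.2513 lean [-0.     0.011] origin [0.5652 0.1264] z 0.1523 shift cm [-0.18  0.97  0.02] F [-0.3  0.4 -4.1] M [ 0.02 -0.02  0.03]
```

move_arm(targets=[[[-0.2, 0.95, 0.2], 0, 0], [[0, 0, 0.2], 0, 0]])

```text
t: 17.92
position: [0.5625, 0.1146, 0.2441]
ee_rot: [[0.987, 0.162, -0.015], [0.161, -0.987, -0.017], [-0.018, 0.014, -1.0]]
contact_force: [0.3, -0.6, -3.2]
opening: 0.121
```

```bash
python3 - <<'E'
from h import *
hop()
E
```

```text
t 17.9167 TCP z 0.2441 lean [-0.007  0.009] origin [0.5617 0.1155] z 0.1451 shift cm [ 0.34 -0.04 -0.01] F [ 0.3 -0.6 -3.2] M [-0.06 -0.1   0.05]
```

move_arm(targets=[[[0.3, 0, 0.5], 0, 0], [[0, 0, 0.5], 0, 0]])

```text
t: 18.08
position: [0.5661, 0.1139, 0.2353]
ee_rot: [[0.987, 0.16, -0.014], [0.16, -0.987, -0.017], [-0.017, 0.014, -1.0]]
contact_force: [0.1, -0.8, -4.0]
opening: 0.119
```

```bash
python3 - <<'E'
from h import *
hop()
E
```

```text
t 18.0833 TCP z 0.2353 lean [-0.006  0.009] origin [0.5655 0.1148] z 0.1363 shift cm [-0.02 -0.18 -0.  ] F [ 0.1 -0.8 -4. ] M [ 0.08 -0.06  0.  ]
```

move_arm(targets=[[[0, -0.15, 0.4], 0, 0], [[0, 0, 0.4], 0, 0]])

```text
t: 18.25
position: [0.5666, 0.1149, 0.2277]
ee_rot: [[0.987, 0.158, -0.012], [0.158, -0.987, -0.016], [-0.015, 0.014, -1.0]]
contact_force: [0.4, 0.2, -4.5]
opening: 0.122
```

move_arm(targets=[[[0, 0, 0.3], 0, 0]], newtons=40)

```text
t: 18.33
position: [0.5668, 0.1148, 0.2246]
ee_rot: [[0.987, 0.158, -0.012], [0.158, -0.987, -0.016], [-0.014, 0.014, -1.0]]
contact_force: [-0.3, -0.3, -3.1]
opening: 0.121
```

```bash
python3 - <<'E'
from h import *
hop()
E
```

```text
t 18.3333 TCP z 0.2246 lean [-0.004  0.01 ] origin [0.5664 0.1158] z 0.1256 shift cm [-0.12 -0.09  0.  ] F [-0.3 -0.3 -3.1] M [ 0.09 -0.01 -0.  ]
```

Entered the mouth freely. I'll continue in small steps to TCP z ≈ 0.213.

move_arm(targets=[[[-0.1, -0.1, 0.3], 0, 0], [[0, 0, 0.2], 0, 0]])

```text
t: 18.5
position: [0.5656, 0.1158, 0.2194]
ee_rot: [[0.987, 0.158, -0.011], [0.158, -0.987, -0.016], [-0.014, 0.014, -1.0]]
contact_force: [-0.7, -0.6, -3.8]
opening: 0.119
```

move_arm(targets=[[[0, 0, 0.2], 0, 0]])

```text
t: 18.58
position: [0.5655, 0.1159, 0.2172]
ee_rot: [[0.987, 0.158, -0.011], [0.158, -0.987, -0.016], [-0.014, 0.014, -1.0]]
contact_force: [-0.9, -0.4, -3.9]
opening: 0.12
```

move_arm(targets=[[[0, 0, 0.2], 0, 0]])

```text
t: 18.67
position: [0.5655, 0.1159, 0.2151]
ee_rot: [[0.987, 0.158, -0.011], [0.158, -0.987, -0.016], [-0.014, 0.014, -1.0]]
contact_force: [-0.8, 0.5, -4.2]
opening: 0.119
```

```bash
python3 - <<'E'
from h import *
hop()
E
```

```text
t 18.6667 TCP z 0.2151 lean [-0.003  0.01 ] origin [0.5652 0.1169] z 0.1161 shift cm [-0.03  0.04  0.  ] F [-0.8  0.5 -4.2] M [-0.   -0.04 -0.01]
```

move_arm(targets=[[[0, 0, 0.15], 0, 0]])

```text
t: 18.75
position: [0.5653, 0.1158, 0.2136]
ee_rot: [[0.987, 0.158, -0.011], [0.158, -0.987, -0.016], [-0.014, 0.014, -1.0]]
contact_force: [-5.6, -2.7, 7.8]
opening: 0.119
```

move_arm(targets=[[[0, 0, 0.1], 0, 0]])

```text
t: 18.83
position: [0.5649, 0.1159, 0.2133]
ee_rot: [[0.987, 0.158, -0.012], [0.158, -0.987, -0.016], [-0.014, 0.014, -1.0]]
contact_force: [-6.9, -2.0, 12.2]
opening: 0.118
```

move_arm(targets=[[[0, 0, 0.1], 0, 0]])

```text
t: 18.92
position: [0.5648, 0.1159, 0.2132]
ee_rot: [[0.987, 0.158, -0.011], [0.158, -0.987, -0.017], [-0.014, 0.015, -1.0]]
contact_force: [-5.3, -1.2, 9.2]
opening: 0.118
```

```bash
python3 - <<'E'
from h import *
hop()
E
```

```text
t 18.9167 TCP z 0.2132 lean [-0.003  0.009] origin [0.5645 0.1169] z 0.1142 shift cm [0.05 0.04 0.  ] F [-5.3 -1.2  9.2] M [-0.32  0.81 -0.02]
```

Seated at 0.2132, against the expected 0.213. I'll release and retract.

move_arm(targets=[[[0, 0, 0], 0, 0], [[0, 0, 0], 0, 0], [[0, 0, 0], 0, 2], [[0, 0, 0], 0, 3.5], [[0, 0, 0], 0, 5.5], [[0, 0, 0], 0, 5.5], [[0, 0, 0], 0, 5.5], [[0, 0, 0], 0, 5.5]])

```text
t: 19.58
position: [0.5665, 0.1167, 0.2151]
ee_rot: [[0.987, 0.158, -0.006], [0.158, -0.987, -0.015], [-0.008, 0.014, -1.0]]
contact_force: [-0.0, -0.3, -0.2]
opening: 0.646
```

move_arm(targets=[[[0, 0, -0.5], 0, 5.5], [[0, 0, -1.5], 0, 5.5], [[0, 0, -3], 0, 5.5], [[0, 0, -4], 0, 5.5], [[0, 0, -4], 0, 5.5], [[0, 4, 0], 0, 5.5], [[0, 4, 0], 0, 5.5], [[0, 4, 0], 0, 5.5]])

```text
t: 20.25
position: [0.5854, 0.0096, 0.3557]
ee_rot: [[0.984, 0.178, -0.006], [0.178, -0.984, -0.009], [-0.008, 0.008, -1.0]]
contact_force: [0.6, 0.5, -0.1]
opening: 0.638
```

move_arm(targets=[[[0, 4, 0], 0, 5.5], [[0, 4, 0], 0, 5.5], [[0, 4, 0], 0, 5.5], [[0, 4, 0], 0, 5.5], [[0, 4, 0], 0, 5.5], [[0, 4, 0], 0, 5.5], [[0, 0, 0], 0, 5.5], [[0, 0, 0], 0, 5.5]])

```text
t: 20.92
position: [0.6276, -0.2481, 0.362]
ee_rot: [[0.986, 0.169, -0.001], [0.169, -0.986, -0.014], [-0.004, 0.013, -1.0]]
contact_force: [-0.2, 1.3, 0.1]
opening: 0.643
```

```bash
python3 - <<'E'
from h import *
o=readout.get_obs();print(o['t'],np.round(o['position'],3),o['opening'])
T=grab('top');S=grab('side')
mt=blue(T,(90,150,235,260)); ms=blue(S,(190,260,330,410))
def cen(m): ys,xs=np.nonzero(m); return (xs.mean(),ys.mean())
for m in(mt,ms):
    c=max(cv2.findContours(m,0,1)[0],key=cv2.contourArea); print(cv2.minAreaRect(c),m.sum()/255)
print(tri(T,cen(mt),S,cen(ms)))
# bar end points -> heights
def ends(m):
    c=max(cv2.findContours(m,0,1)[0],key=cv2.contourArea); b=cv2.boxPoints(cv2.minAreaRect(c)); 
    e=[(b[i]+b[(i+1)%4])/2 for i in range(4)]; a,b2=((e[0],e[2]) if np.linalg.norm(e[0]-e[2])>np.linalg.norm(e[1]-e[3]) else (e[1],e[3])); return a,b2
A=ends(mt);B=ends(ms)
for x in A:
    print([ (q[0].round(4),round(q[1],4)) for q in (tri(T,x,S,y) for y in B)])
im=np.hstack([cv2.resize(S['pixels'][260:420,180:340],(400,400)),cv2.resize(T['pixels'][140:300,80:240],(400,400))])
cv2.imwrite('pics/end.png',im[:,:,::-1])
cv2.imwrite('pics/topend.png',T['pixels'][:,:,::-1])
E
```

```text
20.9167 [ 0.628 -0.248  0.362] 0.6428213172348349
((140.1756591796875, 217.55404663085938), (27.783432006835938, 92.55664825439453), 80.53767395019531) 871.0
((256.422607421875, 340.4102783203125), (86.57028198242188, 25.98218536376953), 87.87889862060547) 891.0
(array([0.56343304, 0.11791774, 0.19735493]), np.float64(0.0014570191213246968))
[(array([0.5737, 0.0365, 0.2128]), np.float64(0.0265)), (array([ 0.6055,  0.0958, -0.0136]), np.float64(0.0455))]
[(array([0.5185, 0.1314, 0.3646]), np.float64(0.0516)), (array([0.5345, 0.1903, 0.2166]), np.float64(0.003))]
```

View pics/end.png

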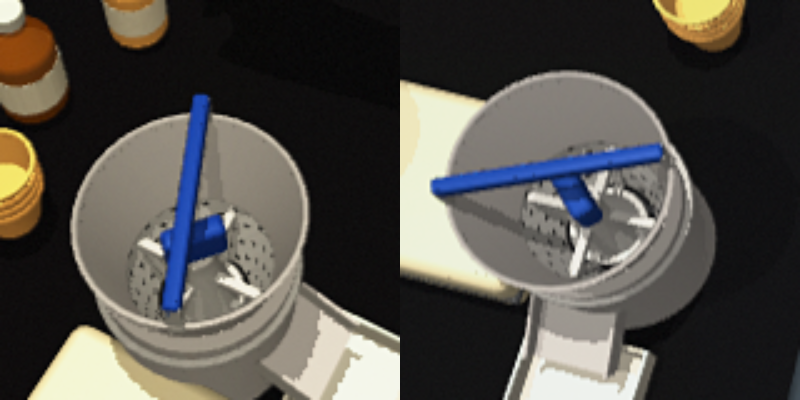

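The hopper looks nested: the bar is centred over the knob, the flange is on the rim, and the bystanders in the crop are in place. One numeric check of level and height from the bar ends: side (202,97) and (172,305), top (660,152) and (437,187).

```bash
python3 - <<'E'
from h import *
T=grab('top');S=grab('side')
for s,t in(((202,97),(660,152)),((172,305),(437,187))):
    print(tri(T,(80+(t[0]-400)/2.5-.3,140+t[1]/2.5-.3),S,(180+s[0]/2.5-.3,260+s[1]/2.5-.3)))
a=cv2.imread('pics/top1.png');b=T['pixels'][:,:,::-1]
d=(cv2.absdiff(a,b).max(2)>70).astype(np.uint8); d=cv2.morphologyEx(d,cv2.MORPH_OPEN,np.ones((4,4)))
n,_,st,_=cv2.connectedComponentsWithStats(d); print(st[1:].tolist())
E
```

```text
(array([0.57480528, 0.03869374, 0.21972186]), np.float64(4.219310982690782e-05))
(array([0.55109712, 0.19094941, 0.2191494 ]), np.float64(0.00029735823442015))
[[283, 0, 133, 175, 17032], [376, 156, 13, 24, 197], [93, 169, 96, 86, 3136], [192, 180, 202, 300, 29293], [155, 186, 4, 4, 16], [250, 206, 17, 28, 187], [150, 221, 34, 28, 590], [276, 221, 30, 10, 196], [189, 222, 4, 6, 24], [419, 224, 5, 5, 23], [426, 227, 30, 18, 349], [268, 231, 52, 39, 1582], [249, 235, 13, 5, 59], [416, 244, 21, 17, 216], [157, 251, 16, 8, 65], [440, 260, 4, 4, 16], [150, 331, 45, 149, 2517], [171, 334, 40, 133, 2052], [339, 342, 7, 8, 46], [629, 376, 11, 15, 113], [635, 421, 5, 10, 45], [210, 461, 4, 4, 16], [215, 460, 11, 5, 51]]
```

```bash
python3 -c "
from h import *
print(ticket.close_job())"
```

```text
the job is handed in; nothing more can be done
None
```

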